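# Open the photometer's sample lid by its release tab

### The arm

A 7-joint arm with a two-finger parallel gripper is mounted at the origin on the work surface. World frame = base frame: x ahead of the robot, y to its left, z up, the work surface at z = 0. Lengths are in m, angles in rad, forces in N, time in s.
With the tool pointing down it reaches from about 0.4 to 0.85 m from the base axis. Payload 10.4 kg.
Tool frame: the origin (TCP) lies on the centre line of the jaws, within the pads' length; the fingertips stand 14 mm ahead of it and the grasp point (between the pads) lies 5 mm behind it (tip_reach is the z of the fingertips in the tool frame, in m); z points along the fingers, x is the direction in which the jaws open and shut, and the axes are right-handed (so a half turn about z gives the same grasp; the last joint's range is limited). The gripper opens to 87 mm and grips with 3 to 60 N. Pads are 19 mm wide; open, the fingers measure 117 mm over their backs; the gripper's body (75 mm by 190 mm) begins 51 mm behind the grasp point.
Start: joints at [-1.202, 0.332, -0.065, 1.46, 0.022, 1.35, -0.088], TCP at [0.239, 0.578, 0.201] pointing down, gripper open.
Joint ranges: [-2.6, 2.6], [-0.5, 2.12], [-1.47, 1.34], [0.16, 2.42], [-1.27, 4.41], [0.06, 2.06], [-2.6, 2.6]. Speed limits (rad/s): [2.22, 2.22, 2.79, 2.79, 3.14, 3.14, 3.14].

### API

Orientations are given as a unit quaternion [x, y, z, w].
In Python, from bench import * gives the robot as it stands.
- The arm moves only by the tool carry_out, never from a script. Its argument "rows" is a list of rows, each a list of 5 numbers: the closure, from -1 (fully open) to 1 (shut), so that 0 is half open, then the shift along the tool's x, y, z in units of 30 mm (1.0 is 30 mm), then the turn about the tool's z in units of 5 degrees (1.0 is 5 degrees). In form: [[jaw, x, y, z, turn], ...]. A call has 1 to 20 rows; each row shifts and turns the pose as measured when the row begins, along the tool's axes as they then stand; what a row does not reach is not made up. A row lasts 1/12 s, in which the tool goes at most 41.7 mm and 7.16 degrees, less where a joint would pass 70% of its speed; a pose out of reach is approached as far as the arm can. A call is refused whole if a number of a shift passes 1 or a number of a turn 1, either way. A call with a gripper value outside its range is refused whole. The fingers move at their own pace and stop on an object; "force" is the grip in N (left out, the last holds). Time passes only in rows, so rows that do not move let the fingers close. It gives the time, the measured TCP pose, the force and the opening at its end, in the units of the state.
- read_state(): the state, without advancing time (a new reading comes with each control period).
- camera(name): name is "scene" or "side" or "wrist"; returns the picture (420x560x3 uint8, blue, green, red); there is no depth.
- camera_info(name): a dict with "fx", "fy", "cx", "cy" (pixels), "extrinsics" (4x4, takes a point from camera to world coordinates); the wrist camera has in their place "tool_from_camera" (4x4, takes a point from camera to tool coordinates, whose origin is the TCP and whose axes are the tool frame's). Camera axes: x right, y down, z forward; pixel columns grow to the right and rows downward; lengths in m; the calibration is good to about 2 mm. A picture is of the moment at which its call begins: read the wrist's pose just before it. camera_info takes no time and is no camera call.
- close_job(): hands the job in, once; it reports no verdict.
Trained networks look in the newest picture that a camera, given by its name, has taken for a name from the list of things; names that differ only in an ending like _2 or _b are one class to them, and where a whole thing is asked for, a point or a joint stands for the part that bears it (a point fixed in the world has none). Each returns a list of dicts, best first, with "conf" (0 to 1); they miss things now and then, are a little off and sometimes report something else, mostly with a low value. They report only what shows in the picture. A call takes as long as a camera call.
- recognise(query, camera): "box" ([centre column, centre row, width, height] in pixels, round what is visible of it).
- silhouettes(query, camera): "mask" (420x560 bool, what is visible of it) and "box" ([centre column, centre row, width, height] in pixels, round what is visible of it).
- pinpoint(query, camera): "xy" ([column, row] in pixels: a listed point, or the origin of a listed thing).
The state is a dict: "time": time; "joint_positions": joint angles; "joint_vel": joint speeds; "joint_torque": joint torques, N m; "ee_pos": TCP position; "eef_rot": TCP orientation; "ft_force": force on the tool from outside, world axes, zero at the start; "torque": the same for the moment, N m; "width": finger opening in m.
Only numpy, scipy, OpenCV 4.12 (cv2) and the standard library are available. Lean on these libraries where they do the work, as an engineer would, in place of code of your own. Each camera call takes 0.05 s, during which the arm holds its last target. There are 200 camera calls.

### The job

On the bench photometer, press down the release tab in front of the sample lid so that the catch lets go and the lid springs partly up; then push the lid over until it rests fully open. Nothing is to be grasped, only pressed and pushed with the fingers: do not press the round power button, leave the cuvette in its well, and do not knock, move or lift the bottle, tube rack and tip box beside it. Finish with the robot clear of everything.

Things in the scene. Friction and masses are not known exactly. Their poses are not given: they have to be found in the camera images.
- photometer: White benchtop photometer, fixed to the bench. 255 mm long (x), 160 mm wide (y), flat deck 90 mm above the bench. Origin at bench level under the centre of the sample well; own x points from the sloping screen front (-155 mm) to the back (+100 mm), own y to its left, z up. Yaw varies by up to 0.5 rad. The lid lies on the deck from x -50 to +60 mm; the release tab lies just in front of it and the power button beside the tab.
- tab_pad (a point): Centre of the top of the release tab's pad: black, ribbed, 30 mm (x) by 44 mm (y), 5 mm thick, 82 mm in front of the photometer's origin on its centre line, top 107 mm above the bench. Its steel hook stands 5 mm higher on the lid side. Pressed straight down the centre sinks 4 mm (3.5 N) till the catch lets go, 8 mm (5 N) to its stop, and springs back; a flat fingertip bears on the lid-side half and needs up to 7 N.
- release_tab (a joint): Tilt of the release tab: 0 at rest, 0.30 rad fully pressed; the lid is let go at about 0.15 to 0.2 rad.
- lid (a joint): Lid angle: about 0.01 rad latched shut, about 0.75 rad when a sprung pin has lifted it after release, 1.85 rad at the fully open stop. From 0.75 rad the hinge has only light friction; the lid weighs 80 to 125 g, and past about 1.65 rad it falls to the stop by itself. From rest on the pin it must be pushed by hand (under 3 N at its edge).
- lid_edge (a point): Middle of the lower front edge of the lid, 110 mm from the hinge axis and 4 mm below the hinge plane when shut; moves with the lid. The lid is a grey hollow cover 110 mm long (x), 100 mm wide (y), 22 mm high with 4 mm walls, open underneath, with an 8 mm long, 24 mm wide steel tongue sticking out forward 8 mm above this point.
- lid_hinge (a point): Middle of the lid's hinge axis, 60 mm behind the photometer's origin and 96 mm above the bench. The axis runs along the photometer's y; the lid's front edge swings up and then away over the back of the instrument.
- power_button (a joint): Travel of the small round power button (18 mm across, in a housing) on the deck, 58 mm to the right (-y) of the release tab's centre line: 0 up, 0.005 m pressed. Not to be pressed.
- cuvette: Clear square sample cuvette, 12.5 mm square and 45 mm high, standing loose in the well under the lid; its top stands 13 mm above the deck. Origin at the centre of its underside.
- reagent_bottle: White bottle with a blue cap, 64 mm across, 150 mm high, standing loose beside the photometer. Origin at the centre of its underside.
- tube_rack: Grey rack 110 x 60 mm with capped tubes, 52 mm high, loose beside the photometer. Origin at the centre of its underside.
- tip_box: Pipette tip box 115 x 75 mm, 67 mm high, with a clear cover, loose beside the photometer. Origin at the centre of its underside.

How it is judged:
By the outcome, as a careful person would: the job done as asked, in the order asked, and still so for the second after the job is handed in, with the robot touching nothing.
It also fails if it takes over 45 s, if anything falls off the work surface, if the arm or the gripper's body presses on something with over 40 N, if the wrist force passes 120 N, or if a joint passes its speed limit or range.

## Working session

There is one attempt and no reset: what is moved stays moved. The work goes in short steps, Python scripts to look and compute and a tool call to move; the robot and the scene stay as the last step left them, time stands still between calls to the robot, and variables do not carry over. Pictures are saved under pics/ and viewed, about 8 in all and at most 12, crops included, and the job is handed in when it is done.

Besides the shell and the picture viewer there is one more tool, called after "Request:" as a command line: name --pt "numbers of a row" for each row, then --argument value for the rest. carry_out: Moves the arm, as the interface text tells. Its arguments: {"type":"object","properties":{"rows":{"type":"array","items":{"type":"array","items":{"type":"number"}}},"force":{"type":"number"}},"required":["rows"]}

```bash
mkdir -p pics
cat > h.py <<'E'
from bench import *
import numpy as np, cv2
from scipy.spatial.transform import Rotation as R
def cam(name):
    s=read_state(); i=camera_info(name)
    K=np.array([[i['fx'],0,i['cx']],[0,i['fy'],i['cy']],[0,0,1]])
    if 'extrinsics' in i: T=np.array(i['extrinsics'])
    else:
        W=np.eye(4); W[:3,:3]=R.from_quat(s['eef_rot']).as_matrix(); W[:3,3]=s['ee_pos']; T=W@np.array(i['tool_from_camera'])
    return K,T
def proj(K,T,P):
    P=np.atleast_2d(P); c=(P-T[:3,3])@T[:3,:3]; p=c@K.T; return p[:,:2]/p[:,2:]
def ray(K,T,uv,z):
    d=T[:3,:3]@np.linalg.inv(K)@np.array([uv[0],uv[1],1]); o=T[:3,3]; return o+d*(z-o[2])/d[2]
E
python3 - <<'E'
from h import *
ims=[]
for n in ['scene','side']:
    K,T=cam(n); im=camera(n); ims.append(im)
    print(n,K[0,0],T.round(3).tolist())
    for q,z in [('tab_pad',.107),('lid_hinge',.096),('lid_edge',.092),('photometer',0),('reagent_bottle',0),('tube_rack',0),('tip_box',0)]:
        r=pinpoint(q,n)[:2]
        for d in r: print(q,np.round(d['xy'],1),round(d['conf'],2),ray(K,T,d['xy'],z).round(3))
    r=recognise('power_button',n)[:1]
    for d in r: print('btn',np.round(d['box'],1),d['conf'],ray(K,T,d['box'][:2],.1).round(3))
cv2.imwrite('pics/a.png',ims[0]);cv2.imwrite('pics/b.png',ims[1])
s=read_state(); print(s['time'],s['ee_pos'],s['eef_rot'],R.from_quat(s['eef_rot']).as_matrix().round(3).tolist())
E
```

```text
scene 519.1645700561311 [[0.669, 0.484, -0.563, 1.271], [0.743, -0.425, 0.518, -0.507], [0.011, -0.765, -0.644, 0.889], [0.0, 0.0, 0.0, 1.0]]
tab_pad [169.5 224. ] 0.74 [ 0.489 -0.092  0.107]
lid_hinge [226.8 245.9] 0.86 [ 0.619 -0.032  0.096]
photometer [203.3 264.5] 0.75 [ 0.552 -0.054  0.   ]
reagent_bottle [227.2 222.1] 0.74 [0.473 0.08  0.   ]
tube_rack [174.1 329. ] 0.97 [ 0.66  -0.208  0.   ]
tip_box [262.5 193.8] 0.67 [0.446 0.224 0.   ]
side 449.707924828671 [[0.743, -0.47, 0.476, 0.148], [-0.669, -0.519, 0.532, -0.369], [-0.003, -0.714, -0.7, 0.722], [0.0, 0.0, 0.0, 1.0]]
tab_pad [323.6 297.7] 0.56 [ 0.487 -0.101  0.107]
lid_hinge [347.7 239.1] 0.76 [ 0.622 -0.035  0.096]
lid_edge [332.4 284. ] 0.64 [ 0.527 -0.085  0.092]
lid_edge [251.9 277.4] 0.49 [0.434 0.019 0.092]
photometer [334. 296.] 0.78 [ 0.564 -0.065  0.   ]
reagent_bottle [250.3 278.1] 0.57 [ 0.472  0.077 -0.   ]
tube_rack [430.1 311.7] 0.61 [ 0.671 -0.209  0.   ]
tip_box [201.1 245.3] 0.65 [0.449 0.214 0.   ]
0.9 [0.23862901 0.57770329 0.20138537] [ 8.31210786e-01  5.55957394e-01  4.09087512e-05 -6.11433791e-05] [[0.382, 0.924, 0.0], [0.924, -0.382, 0.0], [0.0, -0.0, -1.0]]
```

```bash
ls; ls pics
```

```text
h.py
pics
a.png
b.png
```

Run:
```python
import cv2
a=cv2.imread('pics/a.png')[120:400,60:360];b=cv2.imread('pics/b.png')[120:400,130:530]
cv2.imwrite('pics/c.png',cv2.resize(cv2.hconcat([a,b]),(800,320),interpolation=cv2.INTER_AREA))
```

```text
(no output)
```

View pics/c.png

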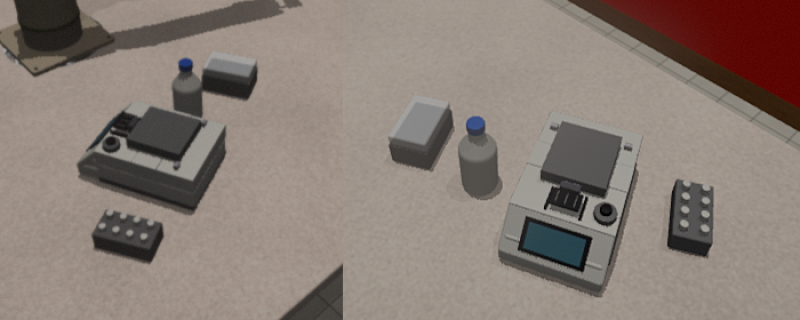

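```bash
cat >> h.py <<'E'
def tomove(P):
    s=read_state(); M=R.from_quat(s['eef_rot']).as_matrix()
    return (M.T@(np.array(P)-s['ee_pos'])*1000).round(1)
E
python3 - <<'E'
from h import *
print(np.round(camera_info('wrist')['tool_from_camera'],3))
t=np.array([.488,-.097]);u=np.array([np.cos(.45),np.sin(.45)])
g=t-.03*u
print(g,tomove([g[0],g[1],.26]))
E
```

```text
[[ 1.    -0.001 -0.     0.   ]
 [ 0.001  0.968  0.251 -0.07 ]
 [ 0.    -0.251  0.968 -0.185]
 [ 0.     0.     0.     1.   ]]
[ 0.46098659 -0.11004897] [-550.7  468.1  -58.7]
```

Request:
carry_out --pt "1 0 0 -1 0" --pt "1 0 0 -1 0" --pt "1 -0.9 0.76 0 0" --pt "1 -0.9 0.76 0 0" --pt "1 -0.9 0.76 0 0" --pt "1 -0.9 0.76 0 0" --pt "1 -0.9 0.76 0 0" --pt "1 -0.9 0.76 0 0" --pt "1 -0.9 0.76 0 0" --pt "1 -0.9 0.76 0 0" --pt "1 -0.9 0.76 0 0" --pt "1 -0.9 0.76 0 0" --pt "1 -0.9 0.76 0 0" --pt "1 -0.9 0.76 0 0" --pt "1 -0.9 0.76 0 0" --pt "1 -0.9 0.76 0 0" --pt "1 -0.9 0.76 0 0" --pt "1 -0.9 0.76 0 0" --pt "1 -0.9 0.76 0 0" --pt "1 -0.9 0.76 0 0"

```text
time: 2.57
ee_pos: [0.4372, -0.0497, 0.2627]
eef_rot: [0.828, 0.561, 0.005, -0.003]
ft_force: [0.9, 0.3, 0.7]
width: 0.0001
```

Request:
carry_out --pt "1 0 0 0 -1" --pt "1 0 0 0 -1" --pt "1 0 0 0 -1" --pt "1 0 0 0 -1" --pt "1 0 0 0 -1" --pt "1 0 0 0 -1" --pt "1 0 0 0 -1" --pt "1 0 0 0 -1" --pt "1 0 0 0 -1" --pt "1 0 0 0 -0.6" --pt "1 0 0 0 0"

```text
time: 3.48
ee_pos: [0.4383, -0.061, 0.2645]
eef_rot: [0.518, 0.855, 0.008, 0.001]
ft_force: [-1.5, 0.4, 0.0]
width: 0.0005
```

```bash
cat > look.py <<'E'
from h import *
import sys
K,T=cam('wrist'); im=camera('wrist'); P={}
for q,z in [('tab_pad',.107),('lid_hinge',.096),('lid_edge',.092),('photometer',0)]:
    for d in pinpoint(q,'wrist')[:1]:
        P[q]=ray(K,T,d['xy'],z); print(q,np.round(d['xy'],1),round(d['conf'],2),P[q].round(4))
for d in recognise('power_button','wrist')[:1]: print('btn',np.round(d['box'],1),ray(K,T,d['box'][:2],.1).round(3))
s=read_state(); M=R.from_quat(s['eef_rot']).as_matrix()
print(s['time'],s['ee_pos'],'yang',np.arctan2(M[1,1],M[0,1]),s['ft_force'],s['width'],s['joint_positions'])
cv2.imwrite('pics/'+sys.argv[1],im)
E
python3 look.py d.png
```

```text
tab_pad [227.9 216.9] 0.62 [ 0.4916 -0.0981  0.107 ]
photometer [244.3 247.9] 0.93 [ 0.5624 -0.0551  0.    ]
btn [180.5 220.7  13.2  18.6] [ 0.524 -0.146  0.1  ]
3.7833 [ 0.43826925 -0.06107871  0.26439925] yang 0.4777408579800355 [0.14819758 0.4484179  0.42274329] 0.0003508645362476224 [-0.75575139 -0.20614188  0.706436    1.84563754  0.12233589  1.44477161
  1.97452175]
```

View pics/d.png

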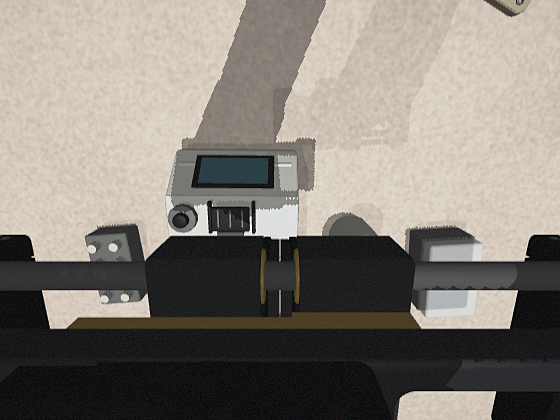

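Run:
```python
from h import *
u=np.array([np.cos(.47),np.sin(.47)]);t=np.array([.490,-.098])-.002*u
print(tomove([*t,.20]),tomove([*t,.135]))
```

```text
[-57.   26.1  64.4] [-57.4  25.2 129.4]
```

Request:
carry_out --pt "1 -0.7 0.3 0.5 0" --pt "1 -0.7 0.3 0.5 0" --pt "1 -0.5 0.27 0.5 0" --pt "1 0 0 0.5 0" --pt "1 0 0 0 0" --pt "1 0 0 0 0"

```text
time: 4.28
ee_pos: [0.4913, -0.1003, 0.2036]
eef_rot: [0.521, 0.854, 0.009, 0.002]
ft_force: [0.4, 0.4, 0.4]
width: 0.0003
```

```bash
python3 look.py e.png
python3 - <<'E'
from h import *
u=np.array([np.cos(.47),np.sin(.47)]);t=np.array([.490,-.098])-.002*u
print(tomove([*t,.135]))
ims=[]
for n in ['side','scene']:
    K,T=cam(n); im=camera(n); ims.append(im)
    for q,z in [('tab_pad',.107)]:
        for d in pinpoint(q,n)[:1]: print(n,q,np.round(d['xy'],1),round(d['conf'],2),ray(K,T,d['xy'],z).round(4))
    r=silhouettes('release_tab',n)
    if r: print(r[0]['box'],r[0]['conf'])
w=cv2.imread('pics/e.png')
cv2.imwrite('pics/f.png',cv2.hconcat([cv2.resize(ims[0][200:350,260:460],(400,300)),cv2.resize(w[100:310,120:400],(400,300))]))
E
```

```text
tab_pad [282.5 204.7] 0.78 [ 0.4895 -0.0961  0.107 ]
lid_edge [280.  235.8] 0.54 [ 0.5232 -0.0813  0.092 ]
photometer [279.7 245.9] 0.79 [ 0.5664 -0.059   0.    ]
btn [221.4 211.4  19.1  19. ] [ 0.524 -0.145  0.1  ]
4.5833 [ 0.49173257 -0.09968928  0.2043996 ] yang 0.4763715242373172 [ 0.86097887 -0.03812184  0.4005793 ] 0.0005066962406935974 [-0.72462136  0.02403335  0.87290891  1.82326652 -0.03582457  1.28991335
  2.20495391]
[ 1.9 -4.2 69.3]
side tab_pad [325.1 295.4] 0.7 [ 0.4925 -0.0992  0.107 ]
[326.6, 289.8, 32.4, 31.4] 0.58
scene tab_pad [168.2 225.7] 0.82 [ 0.4922 -0.0969  0.107 ]
[171.0, 226.9, 21.6, 15.1] 0.82
```

View pics/f.png

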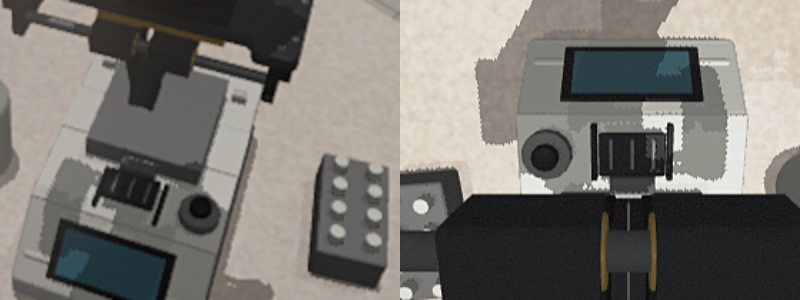

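Request:
carry_out --pt "1 0.07 -0.1 0.7 0" --pt "1 0 0 0.7 0" --pt "1 0 0 0.6 0" --pt "1 0 0 0.4 0" --pt "1 0 0 0 0"

```text
time: 5.3
ee_pos: [0.4901, -0.0982, 0.1303]
eef_rot: [0.52, 0.854, 0.011, 0.004]
ft_force: [0.2, -0.7, 0.8]
width: 0.0001
```

Run:
```python
from h import *
print(tomove([.489,-.0985,.121]),read_state()['ee_pos'],read_state()['ft_force'])
```

```text
[ 0.1 -1.3  9.3] [ 0.49005209 -0.09816882  0.13032957] [ 0.20828621 -0.73472429  0.77764406]
```

Request:
carry_out --pt "1 0 0 0.15 0" --pt "1 0 0 0.15 0" --pt "1 0 0 0.1 0"

```text
time: 5.55
ee_pos: [0.491, -0.0982, 0.119]
eef_rot: [0.52, 0.854, 0.011, 0.005]
ft_force: [0.6, -0.4, 0.5]
width: 0.0005
```

Request:
carry_out --pt "1 0 0 0.1 0"

```text
time: 5.63
ee_pos: [0.4914, -0.0981, 0.1162]
eef_rot: [0.52, 0.854, 0.011, 0.005]
ft_force: [-0.0, 0.1, -0.4]
width: -0.0002
```

Run:
```python
from h import *
im=camera('side')
print(read_state()['ee_pos'],read_state()['ft_force'],tomove([.489,-.0985,.116]))
cv2.imwrite('pics/g.png',cv2.resize(im[180:360,220:460],(640,480)))
```

```text
[ 0.49116865 -0.09801865  0.11571192] [ 0.06571564 -0.9650423   0.07339169] [ 0.6 -2.1 -0.3]
```

View pics/g.png

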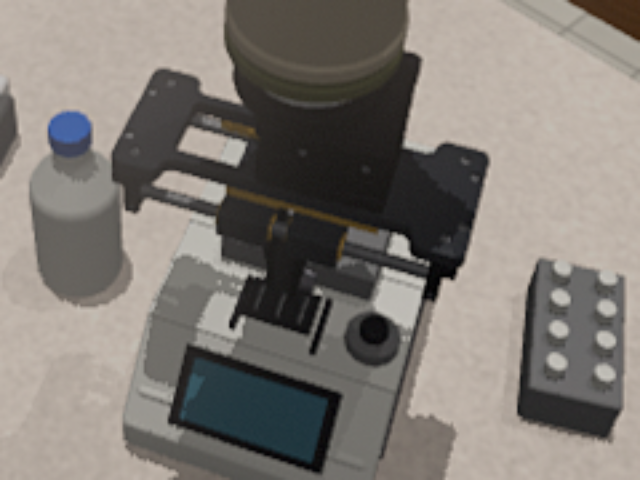

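Request:
carry_out --pt "1 0 -0.08 0.07 0"

```text
time: 5.77
ee_pos: [0.4896, -0.099, 0.1139]
eef_rot: [0.52, 0.854, 0.011, 0.005]
ft_force: [0.6, 0.5, 0.5]
width: 0.0007
```

Request:
carry_out --pt "1 0 0 0.07 0"

```text
time: 5.85
ee_pos: [0.4895, -0.0993, 0.1118]
eef_rot: [0.52, 0.854, 0.011, 0.005]
ft_force: [-0.6, -1.0, 0.2]
width: 0.0008
```

Request:
carry_out --pt "1 0 0 0.07 0"

```text
time: 5.93
ee_pos: [0.4896, -0.0992, 0.1098]
eef_rot: [0.52, 0.854, 0.012, 0.005]
ft_force: [0.2, 0.0, -1.1]
width: 0.0006
```

```bash
python3 look.py h.png
python3 - <<'E'
from h import *
K,T=cam('wrist'); s=read_state(); M=R.from_quat(s['eef_rot']).as_matrix()
print(proj(K,T,s['ee_pos']+M@[0,0,.014]))
Ks,Ts=cam('side'); im=camera('side'); print(proj(Ks,Ts,s['ee_pos']+M@[0,0,.014]))
w=cv2.imread('pics/h.png')
print(read_state()['joint_torque'])
Kc,Tc=cam('scene'); ic=camera('scene'); print(proj(Kc,Tc,s['ee_pos']+M@[0,0,.014]))
cv2.imwrite('pics/i.png',cv2.hconcat([cv2.resize(im[260:320,285:365],(400,300),interpolation=cv2.INTER_CUBIC),cv2.resize(ic[195:255,130:210],(400,300),interpolation=cv2.INTER_CUBIC)]))
E
```

```text
tab_pad [280.2 245. ] 0.58 [ 0.4917 -0.0962  0.107 ]
lid_hinge [279.8 243.1] 0.72 [ 0.4946 -0.095   0.096 ]
6.2333 [ 0.48959633 -0.09924327  0.10983891] yang 0.4765691399825288 [-0.71548048 -0.03411225 -1.17246105] 0.0006999227801360633 [-0.6872587   0.13960062  0.8776173   1.95469156 -0.14146763  1.08371541
  2.29745156]
[[277.68686829 234.84598035]]
[[323.43945561 300.17059025]]
[ 1.17685526e-02 -2.92419666e+01  4.22032937e+00 -3.54424310e+01
 -4.61569449e-03 -5.27822622e-02  1.41398832e-04]
[[167.36416652 229.29114179]]
```

View pics/i.png

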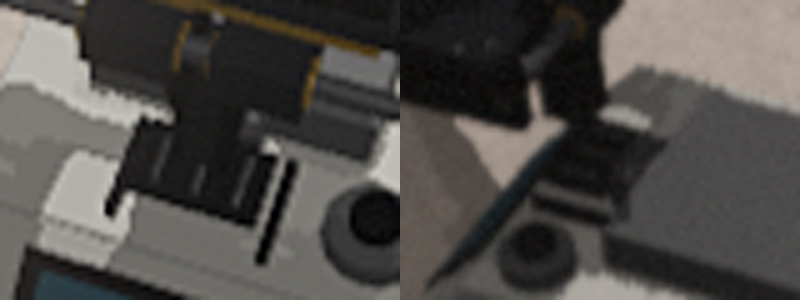

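Run:
```python
from h import *
o=[]
for n,(r,c) in {'side':(255,290),'scene':(190,135)}.items():
    im=camera(n)[r:r+60,c:c+64].astype(float)
    o.append(cv2.resize((255*(np.clip(im/110,0,1))**.5).astype('uint8'),(400,375),interpolation=cv2.INTER_CUBIC))
cv2.imwrite('pics/j.png',cv2.hconcat(o))
```

```text
(no output)
```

View pics/j.png

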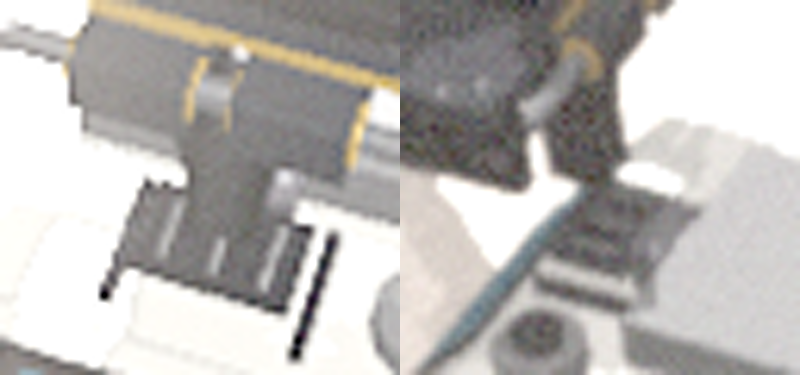

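Run:
```python
from h import *
L=[]
for n,uv in [('side',(326.5,292.6)),('scene',(166.2,219.3))]:
    K,T=cam(n); a=ray(K,T,uv,.1); b=ray(K,T,uv,.13); print(n,a,b); d=(b-a)/np.linalg.norm(b-a); L.append((a,np.eye(3)-np.outer(d,d)))
A=sum(m for _,m in L); print(np.linalg.solve(A,sum(m@a for a,m in L)))
s=read_state(); M=R.from_quat(s['eef_rot']).as_matrix(); t=s['ee_pos']+M@[0,0,.014];print(t, s['time'],s['ft_force'])
for n in ['side','scene']:
  K,T=cam(n)
  for z in [0,.015]: print(n,[proj(K,T,t+M@[x,y,-z]).round(0).tolist()[0] for x in(-.015,.015) for y in(-.0095,.0095)])
print([k for k in s], s.get('tip_reach'))
```

```text
side [ 0.5022703  -0.09381895  0.1       ] [ 0.48518341 -0.10711134  0.13      ]
scene [ 0.46408282 -0.08455369  0.1       ] [ 0.49477596 -0.10062999  0.13      ]
[ 0.48965855 -0.10089832  0.12379834]
[ 0.48986318 -0.09902427  0.09579338] 6.4333 [ 0.72186392  0.04535292 -0.25564707]
side [[331.0, 308.0], [334.0, 298.0], [313.0, 302.0], [316.0, 293.0]]
side [[331.0, 302.0], [334.0, 293.0], [313.0, 297.0], [317.0, 288.0]]
scene [[160.0, 233.0], [168.0, 235.0], [167.0, 224.0], [174.0, 226.0]]
scene [[159.0, 228.0], [167.0, 230.0], [166.0, 219.0], [173.0, 221.0]]
['time', 'joint_positions', 'joint_vel', 'joint_torque', 'ee_pos', 'eef_rot', 'ft_force', 'torque', 'width'] None
```

Request:
carry_out --pt "1 0 0 0.07 0" --pt "1 0 0 0.07 0"

```text
time: 6.6
ee_pos: [0.49, -0.0991, 0.1057]
eef_rot: [0.52, 0.854, 0.012, 0.005]
ft_force: [0.7, -0.4, 0.5]
width: 0.0001
```

Request:
carry_out --pt "1 0 0 0.07 0" --pt "1 0 0 0.07 0"

```text
time: 6.77
ee_pos: [0.4901, -0.099, 0.101]
eef_rot: [0.52, 0.854, 0.012, 0.005]
ft_force: [-0.0, 1.4, -0.3]
width: 0.0003
```

Request:
carry_out --pt "1 0 0 0.07 0"

```text
time: 6.85
ee_pos: [0.49, -0.099, 0.0986]
eef_rot: [0.52, 0.854, 0.012, 0.005]
ft_force: [1.1, 0.4, 0.1]
width: 0.0004
```

Request:
carry_out --pt "1 0 0 0.07 0"

```text
time: 6.93
ee_pos: [0.49, -0.0989, 0.0962]
eef_rot: [0.52, 0.854, 0.012, 0.005]
ft_force: [0.3, 0.3, 0.4]
width: 0.0004
```

Request:
carry_out --pt "1 0 0 0.07 0"

```text
time: 7.02
ee_pos: [0.49, -0.0989, 0.0937]
eef_rot: [0.52, 0.854, 0.011, 0.005]
ft_force: [0.3, 0.2, 0.4]
width: 0.0007
```

Run:
```python
from h import *
o=[]
for n,(r,c) in {'side':(255,290),'scene':(190,135)}.items():
    im=camera(n)[r:r+60,c:c+64].astype(float)
    o.append(cv2.resize((255*(np.clip(im/110,0,1))**.5).astype('uint8'),(400,375),interpolation=cv2.INTER_CUBIC))
cv2.imwrite('pics/k.png',cv2.hconcat(o)); print(read_state()['ee_pos'],read_state()['ft_force'])
```

```text
[ 0.48981055 -0.09889529  0.09364356] [-1.03086169 -0.18099482  0.26883413]
```

View pics/k.png

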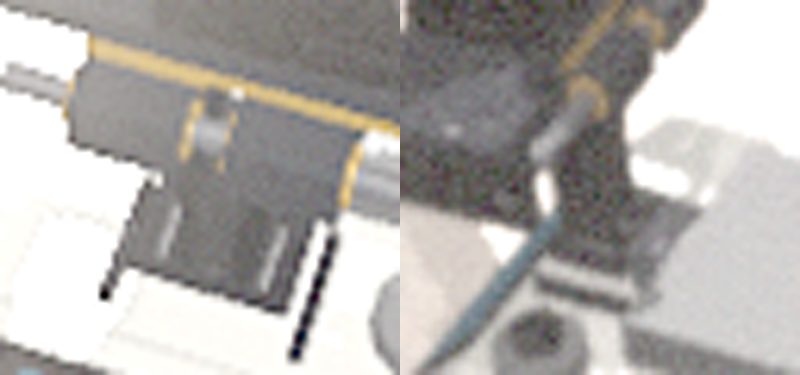

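Request:
carry_out --pt "1 0 -0.1 0.05 0"

```text
time: 7.2
ee_pos: [0.4876, -0.1001, 0.0922]
eef_rot: [0.52, 0.854, 0.011, 0.005]
ft_force: [0.9, 0.4, 0.2]
width: 0.0005
```

Request:
carry_out --pt "1 0 0 0.07 0"

```text
time: 7.28
ee_pos: [0.4872, -0.1005, 0.09]
eef_rot: [0.52, 0.854, 0.011, 0.005]
ft_force: [-0.6, -0.3, -0.7]
width: 0.0005
```

Request:
carry_out --pt "1 0 0 0.07 0"

```text
time: 7.37
ee_pos: [0.4873, -0.1005, 0.0878]
eef_rot: [0.52, 0.854, 0.011, 0.005]
ft_force: [0.5, 0.6, 0.4]
width: 0.0005
```

Request:
carry_out --pt "1 0 0 0.07 0"

```text
time: 7.45
ee_pos: [0.4872, -0.1005, 0.0855]
eef_rot: [0.52, 0.854, 0.011, 0.005]
ft_force: [-2.0, -2.2, 4.4]
width: 0.0008
```

Request:
carry_out --pt "1 0 0 0.08 0"

```text
time: 7.53
ee_pos: [0.4867, -0.101, 0.0831]
eef_rot: [0.52, 0.854, 0.011, 0.005]
ft_force: [-6.5, -2.7, 8.7]
width: 0.0004
```

Request:
carry_out --pt "1 0 0 0.08 0"

```text
time: 7.62
ee_pos: [0.4855, -0.1018, 0.0805]
eef_rot: [0.521, 0.854, 0.01, 0.004]
ft_force: [-10.6, -3.2, 11.0]
width: 0.0008
```

Run:
```python
from h import *
o=[]
for n,(r,c) in {'side':(240,270),'scene':(180,120)}.items():
    im=camera(n)[r:r+84,c:c+90].astype(float)
    o.append(cv2.resize((255*(np.clip(im/130,0,1))**.5).astype('uint8'),(400,375),interpolation=cv2.INTER_CUBIC))
cv2.imwrite('pics/l.png',cv2.hconcat(o)); print(read_state()['ee_pos'],read_state()['ft_force'],read_state()['torque'])
```

```text
[ 0.48520903 -0.10187729  0.08022364] [-8.35895441 -1.9054992   8.98797727] [-0.34126668  1.83956716  0.02632997]
```

View pics/l.png

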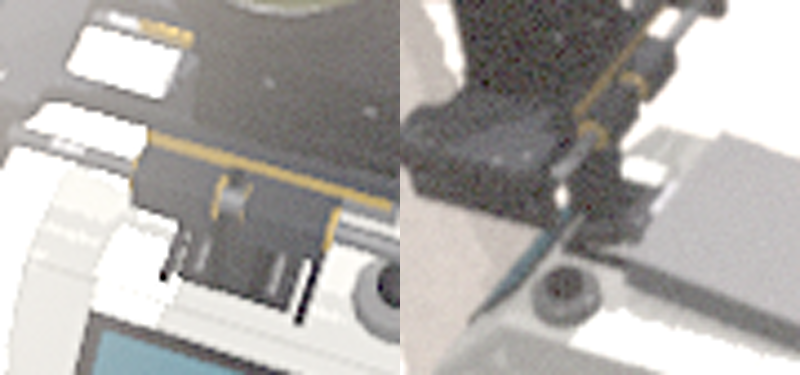

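Request:
carry_out --pt "1 0 -0.15 -0.4 0" --pt "1 0 -0.4 -0.5 0" --pt "1 0 -0.8 -0.5 0" --pt "1 0 -0.8 -0.8 0" --pt "1 0 -0.8 -0.8 0" --pt "1 0 0 -0.8 0" --pt "1 0 0 0 0"

```text
time: 8.3
ee_pos: [0.4007, -0.1464, 0.1949]
eef_rot: [0.521, 0.854, 0.008, 0.003]
ft_force: [0.4, 0.4, 0.6]
width: 0.0007
```

Run:
```python
from h import *
print(read_state()['ee_pos'],read_state()['ft_force'])
o=[]
for n,(r,c) in {'side':(180,250),'scene':(150,100)}.items():
    K,T=cam(n)
    im=camera(n)
    for d in pinpoint('lid_edge',n)[:2]: print(n,d['xy'],d['conf'])
    u=np.array([np.cos(.47),np.sin(.47)]); h=np.array([.621,-.034])
    for a in [0,.3,.5,.75]: print(a,proj(K,T,[*(h-u*.11*np.cos(a)),.096+.11*np.sin(a)]).round(0))
    o.append(cv2.resize(im[r:r+150,c:c+200],(400,300)))
cv2.imwrite('pics/m.png',cv2.convertScaleAbs(cv2.hconcat(o),alpha=1.5))
```

```text
[ 0.40074981 -0.14635552  0.19494744] [0.43413892 0.36095246 0.573681  ]
0 [[330. 284.]]
0.3 [[333. 270.]]
0.5 [[335. 258.]]
0.75 [[339. 242.]]
scene [190.4, 210.2] 0.9
scene [169.2, 224.5] 0.57
0 [[181. 234.]]
0.3 [[182. 223.]]
0.5 [[185. 217.]]
0.75 [[190. 211.]]
```

View pics/m.png

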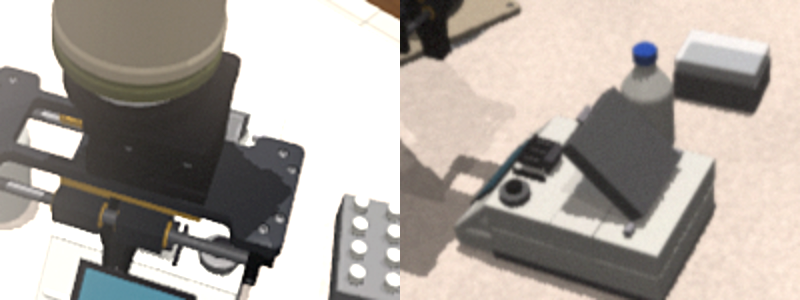

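Request:
carry_out --pt "1 0 0.8 0.6 0" --pt "1 0 0.8 0.6 0" --pt "1 0 0.8 0.6 0" --pt "1 0 0.5 0 0" --pt "1 0 0.5 0 0" --pt "1 0 0.3 0 0" --pt "1 0 0 0 0"

```text
time: 9.08
ee_pos: [0.5007, -0.0914, 0.1264]
eef_rot: [0.52, 0.854, -0.001, -0.001]
ft_force: [-0.1, 0.2, 0.6]
width: 0.0006
```

```bash
cat > st.py <<'E'
from h import *
s=read_state(); M=R.from_quat(s['eef_rot']).as_matrix(); c,k=np.cos(.472),np.sin(.472); d=s['ee_pos']-np.array([.564,-.0604,0])
print('phot x,y,z mm',np.round([1000*(c*d[0]+k*d[1]),1000*(-k*d[0]+c*d[1]),1000*d[2]],1),'F',s['ft_force'].round(1),'t',s['time'],'ztilt',M[:,2].round(3),np.arctan2(M[1,1],M[0,1]).round(3))
E
python3 st.py
```

```text
phot x,y,z mm [-70.5   1.2 126.4] F [-0.1  0.2  0.6] t 9.0833 ztilt [-0.003 -0.    -1.   ] 0.478
```

Request:
carry_out --pt "1 0 0.3 -0.35 0" --pt "1 0 0.5 0 0" --pt "1 0 0.3 0 0" --pt "1 0 0.2 0 0"

```text
time: 9.42
ee_pos: [0.5327, -0.0745, 0.132]
eef_rot: [0.52, 0.854, -0.006, -0.004]
ft_force: [0.5, -1.0, 0.2]
width: 0.0007
```

```bash
python3 st.py
```

```text
phot x,y,z mm [-34.3   1.7 132. ] F [ 0.5 -1.   0.2] t 9.4167 ztilt [-0.012 -0.006 -1.   ] 0.476
```

Request:
carry_out --pt "1 0 0.25 -0.3 0" --pt "1 0 0.25 -0.25 0"

```text
time: 9.58
ee_pos: [0.5445, -0.068, 0.1461]
eef_rot: [0.521, 0.854, -0.008, -0.006]
ft_force: [-0.1, 0.2, -0.3]
width: 0.0004
```

Request:
carry_out --pt "1 0 0.25 -0.25 0" --pt "1 0 0.25 -0.22 0"

```text
time: 9.75
ee_pos: [0.5577, -0.0614, 0.1599]
eef_rot: [0.521, 0.853, -0.009, -0.006]
ft_force: [-0.9, -0.1, 0.1]
width: 0.0006
```

```bash
python3 st.py
python3 - <<'E'
from h import *
K,T=cam('scene'); camera('scene')
for d in pinpoint('lid_edge','scene')[:2]: print(d)
u=np.array([np.cos(.472),np.sin(.472)]); h=np.array([.6176,-.033])
for a in [.75,.9,1,1.1,1.2,1.4,1.6,1.85]: print(a,proj(K,T,[*(h-u*.11*np.cos(a)),.096+.11*np.sin(a)]).round(0))
E
```

```text
phot x,y,z mm [ -6.1   2.  159.9] F [-0.9 -0.1  0.1] t 9.75 ztilt [-0.02  -0.008 -1.   ] 0.474
{'xy': [201.2, 206.2], 'conf': 0.72}
0.75 [[190. 210.]]
0.9 [[195. 208.]]
1 [[198. 207.]]
1.1 [[202. 206.]]
1.2 [[206. 205.]]
1.4 [[215. 205.]]
1.6 [[225. 207.]]
1.85 [[237. 212.]]
```

Request:
carry_out --pt "1 0 0.3 -0.17 0" --pt "1 0 0.3 -0.13 0" --pt "1 0 0.3 -0.1 0" --pt "1 0 0.3 -0.05 0" --pt "1 0 0.3 -0.03 0"

```text
time: 10.27
ee_pos: [0.5993, -0.0411, 0.1738]
eef_rot: [0.522, 0.853, -0.009, -0.006]
ft_force: [-0.0, -0.2, 0.5]
width: 0.0004
```

```bash
python3 st.py
python3 - <<'E'
from h import *
camera('scene')
for d in pinpoint('lid_edge','scene')[:2]: print(d)
E
```

```text
phot x,y,z mm [ 40.2   1.1 173.8] F [-0.  -0.2  0.5] t 10.2667 ztilt [-0.02  -0.008 -1.   ] 0.472
{'xy': [220.1, 205.4], 'conf': 0.68}
```

Request:
carry_out --pt "1 0 0.3 -0.03 0" --pt "1 0 0.3 -0.03 0" --pt "1 0 0.3 -0.03 0" --pt "1 0 0.3 -0.03 0" --pt "1 0 0.2 0 0"

```text
time: 10.78
ee_pos: [0.6334, -0.0247, 0.1745]
eef_rot: [0.524, 0.852, -0.014, -0.011]
ft_force: [-40.0, -9.9, 18.7]
width: 0.0005
```

```bash
python3 st.py
python3 - <<'E'
from h import *
camera('scene')
for d in pinpoint('lid_edge','scene')[:2]: print(d)
E
```

```text
phot x,y,z mm [ 78.1   0.3 174.5] F [-40.   -9.9  18.7] t 10.7833 ztilt [-0.033 -0.012 -0.999] 0.468
{'xy': [236.5, 215.1], 'conf': 0.77}
```

Request:
carry_out --pt "1 0 -0.4 0 0" --pt "1 0 -0.8 0 0" --pt "1 0 -0.8 -0.3 0" --pt "1 0 -0.8 -0.5 0" --pt "1 0 -0.8 -0.8 0" --pt "1 0 -0.8 -0.8 0" --pt "1 0 -0.8 -0.6 0" --pt "1 0 -0.8 0 0" --pt "1 0 -0.8 0 0" --pt "1 0 0 0 0"

```text
time: 11.72
ee_pos: [0.4498, -0.1207, 0.2764]
eef_rot: [0.526, 0.85, -0.016, -0.013]
ft_force: [-0.0, -0.3, 0.3]
width: 0.0007
```

```bash
python3 st.py
python3 - <<'E'
from h import *
o=[]
for n,(r,c) in {'side':(150,170),'scene':(150,100)}.items():
    K,T=cam(n)
    im=camera(n)
    for q in ['lid_edge','reagent_bottle','tube_rack','tip_box','cuvette']:
        for d in pinpoint(q,n)[:1]: print(n,q,np.round(d['xy'],1),round(d['conf'],2),ray(K,T,d['xy'],.05 if q=='cuvette' else 0).round(3))
    o.append(cv2.resize(im[r:r+225,c:c+300],(400,300)))
cv2.imwrite('pics/n.png',cv2.convertScaleAbs(cv2.hconcat(o),alpha=1.4))
E
```

```text
phot x,y,z mm [-129.1   -1.8  276.4] F [-0.  -0.3  0.3] t 11.7167 ztilt [-0.038 -0.015 -0.999] 0.464
side lid_edge [358.4 186.9] 0.9 [0.842 0.113 0.   ]
side reagent_bottle [246.4 279.9] 0.85 [0.463 0.078 0.   ]
side tube_rack [430.7 314. ] 0.57 [ 0.668 -0.213  0.   ]
side tip_box [198.7 244. ] 0.59 [0.448 0.221 0.   ]
side cuvette [335.1 274.5] 0.47 [ 0.572 -0.054  0.05 ]
scene lid_edge [234.8 212.1] 0.88 [0.456 0.119 0.   ]
scene reagent_bottle [225.8 221.4] 0.68 [0.469 0.079 0.   ]
scene tube_rack [173.5 328.2] 0.58 [ 0.657 -0.208  0.   ]
scene tip_box [260.4 192.1] 0.8 [0.437 0.224 0.   ]
scene cuvette [201.4 248.1] 0.63 [ 0.549 -0.052  0.05 ]
```

View pics/n.png

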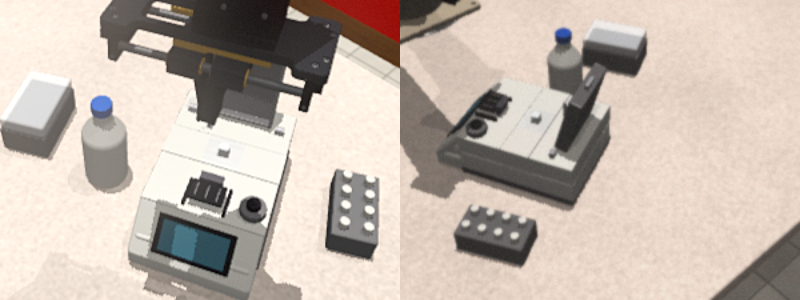

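```bash
python3 -c "
from h import *
print(close_job())"
```

```text
the job is handed in; nothing more can be done
None
```

I pressed the release tab with the closed fingers, so the lid sprang to about 0.75 rad. I then pushed it over to its stop, backed the arm away and handed the job in at about 12 s on the robot's clock.

**Last checks:**
- **Lid:** the scene camera put the lid edge within about 2 px of where the fully open 1.85 rad position should appear.
- **Cuvette:** it is still standing in its well.
- **Bottle, tube rack and tip box:** all upright. Their positions match the first pictures to about 1 cm, which is the scatter of the network readings. I did no finer comparison.
- **Power button:** it looks untouched in the pictures, but I did not measure its travel.
- **Robot:** it stands clear of everything, with the wrist force near zero.

**What disagreed or went less cleanly:**
- **Fingertip position:** the tips met the tab about 20 mm behind the TCP, not 14 mm ahead as stated. I found the tab by stepping down and watching the force instead.
- **Tab press:** the force reached 11 N down and about 11 N sideways, above the 7 N expected. The sideways part was probably the lid springing up against the gripper.
- **Lid push:** the last rows went slightly past the stop, and the final reading was about 45 N at the wrist. I backed off at once. It appeared to be the fingers on the lid, but I did not confirm which part touched. If it was the gripper's body, that would exceed the 40 N limit.

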